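# Put the rinsed tumbler on the dryer and switch the air to it

## Robot

A 6-joint arm with a two-finger parallel gripper is mounted at the origin on a cart in front of the work surface, level with it; the furniture and walls round the work are solid. World frame = base frame: x ahead of the robot, y to its left, z up, the work surface at z = 0. Lengths are in mm, angles in rad, forces in N, time in s.
With the tool pointing down it reaches from about 275 to 1000 mm from the base axis. Payload 8.4 kg.
Tool frame: the origin (TCP) lies at the very end of the fingers, on their centre line; the grasp point (between the pads) lies 19 mm behind it; z points along the fingers, y is the direction in which the jaws open and shut (so a half turn about z gives the same grasp; the last joint's range is limited). The gripper opens to 85 mm and grips with 20 to 120 N. Pads are 22 mm wide; open, the fingers measure 114 mm over their backs; the gripper's body (76 mm by 85 mm) begins 54 mm behind the grasp point. The pads swing forward as they close: fully open they stand 13 mm farther back than shut.
Start: joints at [1.247, 0.353, 1.633, -0, 1.155, -0.002], TCP at [197.67, 592.92, 231.281] pointing down, gripper open.
Joint ranges: [-2.63, 2.63], [-0.92, 2.1], [0.06, 2.66], [-1.3, 4.44], [0, 2.69], [-3.02, 3.02]. Speed limits (rad/s): [2.22, 2.22, 2.79, 3.14, 3.14, 3.14].

## Interface

Orientations are given as [roll, pitch, yaw] about the fixed x, y, z axes, in that order (R = Rz(yaw) Ry(pitch) Rx(roll)).
In Python, from rig import sense, grab_frame, get_calibration, sign_off, boxes_of, trace gives the robot as it stands.
- The arm moves only by the tool servo_tool, never from a script. Its argument "rows" is a list of rows, each a list of 3 entries, a list of its own where there are three numbers: the finger opening in mm, from 0 to 85.4, then the shift along the tool's x, y, z in mm, then the turn, a rotation vector about the tool's x, y, z in degrees. A call has 1 to 8 rows; each row shifts and turns the commanded pose from where the row before left it, along the tool's axes as they then stand; what a row does not reach is not made up. A row lasts 1/8 s, in which the tool goes at most 62.5 mm and 10.7 degrees, less where a joint would pass 70% of its speed; a pose out of reach is approached as far as the arm can. A call is refused whole if a number of a shift passes 62.5 or a number of a turn 10.7, either way. A call with a gripper value outside its range is refused whole. The fingers move at their own pace and stop on an object; "force" is the grip in N (left out, the last holds). Time passes only in rows, so rows that do not move let the fingers close. It gives the time, the measured TCP pose, the force and the opening at its end, in the units of the state.
- sense(): the state, without advancing time (a new reading comes with each control period).
- grab_frame(name): name is "side" or "top" or "wrist"; returns the picture (420x560x3 uint8, blue, green, red); there is no depth.
- get_calibration(name): a dict with "intrinsics" (3x3 intrinsics, pixels), "k1" (the pictures are not rectified: a ray, as slopes to the right and down, at radius r is drawn at 1 + k1 r^2 times it, then the intrinsics apply), "world_to_cam" (4x4, takes a point from world to camera coordinates). Camera axes: x right, y down, z forward; pixel columns grow to the right and rows downward; lengths in mm; the calibration is good to about 2 mm. A picture is of the moment at which its call begins: read the wrist's pose just before it. get_calibration takes no time and is no camera call; for the wrist camera it gives the pose at the moment of the call.
- sign_off(): hands the job in, once; it reports no verdict.
Trained networks look in the newest picture that a camera, given by its name, has taken for a name from the list of things; names that differ only in an ending like _2 or _b are one class to them, and where a whole thing is asked for, a point or a joint stands for the part that bears it (a point fixed in the world has none). Each returns a list of dicts, best first, with "conf" (0 to 1); they miss things now and then, are a little off and sometimes report something else, mostly with a low value. They report only what shows in the picture. A call takes as long as a camera call. They do not tell look-alikes from the thing itself.
- boxes_of(camera, thing): "centre" ([x, y, z] in mm, in the coordinates of the camera as it stood for that picture, good to about 4 mm: the middle of the surface that is visible of it).
- trace(camera, thing): "mask" (420x560 bool, what is visible of it).
The state is a dict: "clock": time; "qpos": joint angles; "qvel": joint speeds; "joint_efforts": joint torques, N m; "eef_pos": TCP position; "tcp_rot": TCP orientation; "contact_force": force on the tool from outside, world axes, zero at the start; "wrist_torque": the same for the moment, N m; "opening": opening from 0.0 (shut) to 1.0 (fully open).
Only numpy, scipy, OpenCV 4.12 (cv2) and the standard library are available. Lean on these libraries where they do the work, as an engineer would, in place of code of your own. Each camera call takes 0.05 s, during which the arm holds its last target. There are 200 camera calls.

## Task

Take the rinsed orange tumbler from the draining mat and set it upside down over the free peg of the tumbler dryer, lowering it until its rim rests on the steel seat rather than dropping it. Once you have let go of it, press the raised key in front of that peg fully down, so that the key of the other peg pops up and the air changes over. Leave the white tumbler on its peg and do not push or knock over the jar and bottles standing about.

Things in the scene. Friction and masses are not known exactly. Their poses are not given: they have to be found in the camera images.
- wet_cup_center (a point): Centre (on the axis, half-way along) of the rinsed orange plastic tumbler: straight-sided, 56 mm diameter, 112 mm long, inside 49 mm, bottom 5 mm thick, about 0.1 kg. Its z axis points from the closed bottom (-56 mm) to the open mouth (+56 mm). At the start it lies on its side on the mat, mouth facing anywhere from 20 degrees left of straight ahead to 90 degrees right. White bands near the mouth.
- seat_free (a point): Centre of the free station's steel seat (82 mm disc), on its peg's axis, at the height where a tumbler's rim rests (42 mm over the bench); z up, x away from the key. The grey peg rises 80 mm above this point, tapering from 38 mm diameter to 24 mm near its rounded tip. The seated upside-down tumbler's centre is 56 mm above this point.
- dryer_base: Dark plate of the tumbler dryer, fixed, 176 mm (its x, front to back) by 250 mm (its y), origin at the centre of its underside. It carries two white stations side by side, 38 mm high over the bench, each with a peg at the back and a key at the front; pegs 124 mm apart. Either one may be the free one.
- seat_busy (a point): The same point of the other station, whose peg carries the white tumbler.
- dry_cup_center (a point): Centre of the white tumbler, same size as the orange one, loose, upside down on the other peg (its z axis, bottom to mouth, points down); its top is 154 mm over the bench. Leave it there.
- key_free_top (a point): Centre of the top of the key (blue, 34 mm deep along x by 40 mm wide) of the free station, 107 mm in front of its peg axis. It starts raised: top 53 mm over the bench, 43 mm when fully down.
- key_busy_top (a point): Centre of the top of the other station's key, same size; starts latched down.
- key_free (a joint): Travel of the free station's key in m: 0 = raised, 0.010 = fully down. Takes about 3 to 5 N to press straight down; no return spring, it stays where it is left. The two keys are interlocked: as one goes down the other rises by the same amount.
- key_busy (a joint): Travel of the other station's key in m: 0 = raised, 0.010 = fully down (at the start).
- mat: Black draining mat with pale ribs, fixed flat on the bench, 220 mm (its x) by 260 mm (its y), 3 mm thick; origin at the centre of its underside, on the bench.
- jar: Dark ink jar with smears, loose, standing on the back part of the mat, 85 mm diameter, 119 mm high; origin at the centre of its underside, z up.
- bottle: Lilac plastic bottle, loose, standing on the back part of the mat, 62 mm diameter, 116 mm high; origin at the centre of its underside, z up.
- tall_bottle: White plastic bottle with a cap, loose, standing behind the dryer, 49 mm diameter, 125 mm high; origin at the centre of its underside, z up.
Things that resemble listed ones, but are neither listed nor needed, are in the scene too. Leave any blue look-alike of the part that bears dry_cup_center alone.

How it is judged (in metres and radians):
On the way, in this order (a step that is already met when the one before it is completed fails the run):
1. the orange tumbler, upside down and still held, is lowered over the free peg until its rim is within 25 mm of the seat (angle between wet_cup_center's own z axis and vertical above 2.9 rad and horizontal distance between wet_cup_center and seat_free below 0.02 m and z of wet_cup_center in the frame of seat_free below 0.081 m and contact force between wet_cup and the fingers above 0.5 N), for 0.05 s.
2. the orange tumbler sits upside down on the free peg's seat, let go (angle between wet_cup_center's own z axis and vertical above 3.04 rad and horizontal distance between wet_cup_center and seat_free below 0.012 m and z of wet_cup_center in the frame of seat_free between 0.05 and 0.06 m and contact force between wet_cup and the fingers below 0.1 N), for 0.2 s.
3. the free peg's key is down and the other key is up (value of joint key_free above 0.008 m and value of joint key_busy below 0.002 m), for 0.2 s.
At the end, for the whole second after the job is handed in: The orange tumbler rests upside down on the free peg (rim within 4 mm of the seat, centred within 12 mm, within 5 degrees of upright), at rest; the key in front of it is down (over 8 of its 10 mm), the other key is up (under 2 mm); the white tumbler is still seated upside down on its own peg (all of step 3 and angle between each of wet_cup_center, dry_cup_center's own z axis and vertical above 3.04 rad and horizontal distance between wet_cup_center and seat_free below 0.012 m and z of wet_cup_center in the frame of seat_free between 0.05 and 0.06 m and z of dry_cup_center in the frame of seat_busy below 0.062 m and linear speed of wet_cup below 0.02 m/s); the robot touches nothing.
It fails at once if the white tumbler is shifted by more than 20 mm or lifted off (distance of dry_cup_center from where it was at the start of the episode above 0.02 m).
It fails at once if the dark ink jar is pushed by more than 30 mm or knocked over (distance of jar from where it was at the start of the episode above 0.03 m or angle between jar's own z axis and vertical above 0.5 rad).
It fails at once if the lilac bottle is pushed by more than 30 mm or knocked over (distance of bottle from where it was at the start of the episode above 0.03 m or angle between bottle's own z axis and vertical above 0.5 rad).
It fails at once if the white bottle is pushed by more than 30 mm or knocked over (distance of tall_bottle from where it was at the start of the episode above 0.03 m or angle between tall_bottle's own z axis and vertical above 0.5 rad).
It also fails if it takes over 51 s, if anything falls off the work surface, if the arm or the gripper's body presses on something with over 40 N, if the wrist force passes 120 N, or if a joint passes its speed limit or range.

## Working session

There is one attempt and no reset: what is moved stays moved. The work goes in short steps, Python scripts to look and compute and a tool call to move; the robot and the scene stay as the last step left them, time stands still between calls to the robot, and variables do not carry over. Pictures are saved under pics/ and viewed, about 8 in all and at most 12, crops included, and the job is handed in when it is done.

Besides the shell and the picture viewer there is one more tool, called after "Call:" as name([rows], argument=value, ...), one row to a line, values as JSON. servo_tool: Moves the arm, as the interface text tells. Its arguments: {"type":"object","properties":{"rows":{"type":"array","items":{"type":"array"}},"force":{"type":"number"}},"required":["rows"]}

```bash
ls; mkdir -p pics; cat > h.py <<'E'
import numpy as np, cv2, json
from rig import *
from scipy.spatial.transform import Rotation as R
def ray(cam,px,cal=None):
    c=cal or get_calibration(cam);K=np.array(c["intrinsics"]);T=np.array(c["world_to_cam"]);k=c["k1"]
    d=(np.array(px,float)-K[:2,2])/[K[0,0],K[1,1]]
    u=d.copy()
    for _ in range(30): u=d/(1+k*(u@u))
    v=T[:3,:3].T@np.append(u,1); o=-T[:3,:3].T@T[:3,3]
    return o,v
def onz(cam,px,z,cal=None):
    o,v=ray(cam,px,cal); return o+v*(z-o[2])/v[2]
def proj(cam,P,cal=None):
    c=cal or get_calibration(cam);K=np.array(c["intrinsics"]);T=np.array(c["world_to_cam"]);k=c["k1"]
    p=T[:3,:3]@np.array(P,float)+T[:3,3];u=p[:2]/p[2];u=u*(1+k*(u@u));return u*[K[0,0],K[1,1]]+K[:2,2]
def toworld(cam,p,cal=None):
    T=np.array((cal or get_calibration(cam))["world_to_cam"]);return T[:3,:3].T@(np.array(p)-T[:3,3])
E
python3 - <<'E'
from h import *
s=sense();print({k:np.round(v,3).tolist() for k,v in s.items()})
np.set_printoptions(precision=1,suppress=True)
a=grab_frame("top");b=grab_frame("side")
cv2.imwrite("pics/top.png",a);cv2.imwrite("pics/side.png",b)
for cam in("top","side"):
  for n in["wet_cup_center","dry_cup_center","seat_free","dryer_base","key_free_top","key_busy_top","mat","jar","bottle","tall_bottle"]:
    try:
      for r in boxes_of(cam,n)[:3]: print(cam,n,round(r["conf"],2),toworld(cam,r["centre"]),proj(cam,toworld(cam,r["centre"])))
    except Exception as e: print(n,e)
print(sense()["clock"])
E
```

```text
pics
{'clock': 0.0, 'qpos': [1.247, 0.354, 1.634, -0.0, 1.155, -0.002], 'qvel': [0.001, -0.001, -0.0, -0.0, 0.001, -0.001], 'joint_efforts': [0.002, -60.525, -34.206, 0.0, 0.009, 0.0], 'eef_pos': [197.509, 592.476, 230.576], 'tcp_rot': [-3.14, 0.0, 2.82], 'contact_force': [0.473, -0.814, 0.359], 'wrist_torque': [-0.02, -0.037, 0.024], 'opening': 1.002}
top wet_cup_center 0.6 [565.7 276.6  55.2] [188.8 228. ]
top dry_cup_center 0.95 [640.1  46.3 110.6] [281.5 193. ]
top dry_cup_center 0.67 [ 641.6 -195.   153.6] [387.3 187.6]
top dry_cup_center 0.3 [ 581.  -186.5   37.6] [373.1 217.2]
top seat_free 0.8 [608.9 -80.   37.5] [331.1 207.3]
top key_free_top 0.54 [547.8 -78.   52.4] [332.  231.4]
top key_busy_top 0.55 [ 541.8 -200.6   44.6] [379.9 232.4]
top mat 0.92 [611.  250.8   3.5] [202.2 211. ]
top jar 0.78 [699.9 332.5  93.8] [162.4 172.5]
top bottle 0.77 [684.2 170.5 101.3] [228.9 176.5]
top tall_bottle 0.86 [ 719.2 -116.9   88.5] [347.1 160.2]
side wet_cup_center 0.93 [570.  259.7  45.8] [243.9 186.8]
side dry_cup_center 0.88 [637.9  28.   72.7] [283.8 228. ]
side dry_cup_center 0.73 [ 640.9 -226.2  122.3] [310.8 296.8]
side seat_free 0.65 [590.  -88.8  37. ] [269.2 280.5]
side dryer_base 0.71 [ 592.5 -259.6    9.5] [284.6 362.9]
side key_free_top 0.8 [544.3 -85.8  50.7] [245.2 276.9]
side mat 0.82 [592.5 223.6   3.1] [254.8 207.2]
side mat 0.55 [692.8 310.1  95.9] [287.3 156.6]
side jar 0.78 [693.8 312.   96. ] [287.6 156.2]
side bottle 0.62 [693.3 156.1  85.6] [298.3 189.6]
side tall_bottle 0.74 [ 720.2 -141.1   70.4] [342.8 278.5]
side tall_bottle 0.49 [ 592.2 -262.9    9.6] [284.7 364.5]
side tall_bottle 0.4 [569.8 259.6  45.4] [243.9 186.9]
1.1
```

```bash
python3 - <<'E'
import cv2
a=cv2.imread("pics/top.png");b=cv2.imread("pics/side.png")
c=cv2.resize(a[130:300,140:420],(800,486),interpolation=3);cv2.imwrite("pics/topc.png",c)
c=cv2.resize(b[110:390,190:390],(428,600),interpolation=3);cv2.imwrite("pics/sidec.png",c)
E
```

```text
(no output)
```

View pics/topc.png

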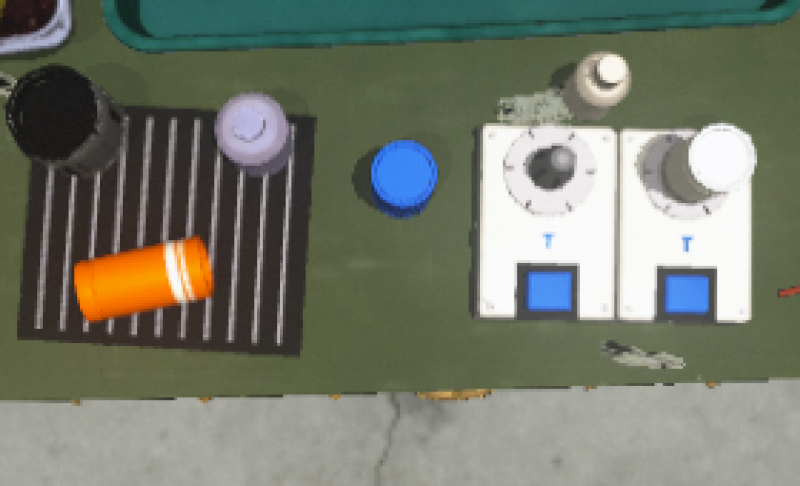

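View pics/sidec.png

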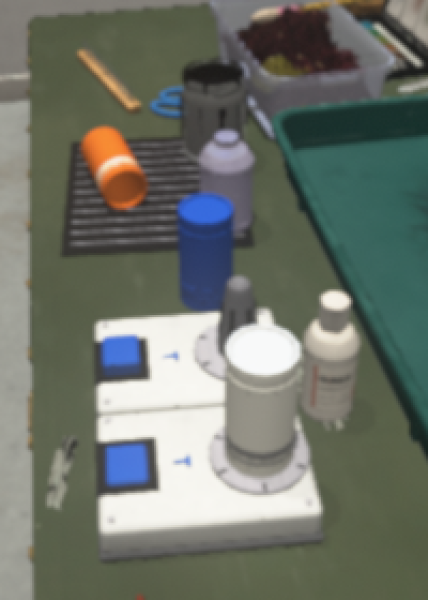

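Top view (crop): orange tumbler lies on the mat with its mouth toward the right (crop 75–213, 237–320). The blue look-alike stands between mat and dryer (405,175). The left station's peg (550,165) is free, and the white tumbler sits on the right one. The side view agrees. Next I fit the poses.

```bash
cat > fit.py <<'E'
from h import *
from scipy.optimize import minimize
def cyl(cam,c,ax,cal,r=28,h=56):
    ax=np.array(ax)/np.linalg.norm(ax);u=np.cross(ax,[0.3,0.5,0.81]);u/=np.linalg.norm(u);v=np.cross(ax,u)
    t=np.linspace(0,2*np.pi,40)[:,None]
    ring=r*(np.cos(t)*u+np.sin(t)*v)
    P=np.vstack([c+ring+ax*h,c+ring-ax*h]);return np.array([proj(cam,p,cal) for p in P])
def soft(pts,S=4,shape=(420,560)):
    h=cv2.convexHull(pts.astype(np.float32))
    m=np.zeros((shape[0]*S,shape[1]*S),np.uint8)
    cv2.fillConvexPoly(m,np.round(((h+0.5)*S-0.5)*16).astype(np.int32),255,shift=4)
    return cv2.resize(m,(shape[1],shape[0]),interpolation=cv2.INTER_AREA)/255.
def orange(im):
    hsv=cv2.cvtColor(im,cv2.COLOR_BGR2HSV);return ((hsv[...,0]<20)&(hsv[...,1]>130)&(hsv[...,2]>90))
def fitcup(views,x0):  # views: (cam,cal,mask)
    def cost(p):
        d=np.array([np.cos(p[2]),np.sin(p[2]),0])
        return sum(np.abs(soft(cyl(c,np.array([p[0],p[1],31]),d,k))-m).sum() for c,k,m in views)
    r=minimize(cost,x0,method="Nelder-Mead",options=dict(initial_simplex=np.array(x0)+np.array([[0,0,0],[12,0,0],[0,12,0],[0,0,.15]]),xatol=.2,fatol=1))
    return r.x,r.fun
E
python3 - <<'E'
from fit import *
np.set_printoptions(precision=1,suppress=True)
V=[]
for cam,roi in(("top",(205,250,160,220)),("side",(160,215,220,265))):
    im=cv2.imread(f"pics/{cam}.png");m=np.zeros((420,560),bool)
    a,b,c,d=roi;m[a:b,c:d]=orange(im)[a:b,c:d]
    h=cv2.convexHull(np.argwhere(m)[:,::-1].astype(np.int32));mm=np.zeros((420,560),np.uint8);cv2.fillConvexPoly(mm,h,1)
    V.append((cam,get_calibration(cam),mm.astype(float)));print(cam,m.sum(),mm.sum())
for vs in(V[:1],V[1:],V):
    x,f=fitcup(vs,[566,270,-1.3]);print(x[:2],np.degrees(x[2]),f)
im=cv2.imread("pics/top.png")
hsv=cv2.cvtColor(im,cv2.COLOR_BGR2HSV)
bl=((hsv[...,0]>95)&(hsv[...,0]<125)&(hsv[...,1]>150)).astype(np.uint8)
n,l,st,ce=cv2.connectedComponentsWithStats(bl)
for i in range(1,n):
    if st[i,4]>25: print("blue",st[i],ce[i],onz("top",ce[i],53)[:2],onz("top",ce[i],43)[:2])
sc=lambda x,y:(140+(x+.5)/800*280-.5,130+(y+.5)/486*170-.5)
for nm,p,z in[("FL",(478,318),38),("FR",(750,320),38),("BL",(483,126),38),("seat",(549,170),42),("seatR",(685,175),42)]: print(nm,onz("top",sc(*p),z)[:2])
print("cam",ray("top",(280,210))[0],ray("side",(280,210))[0])
E
```

```text
top 926 1100
side 706 829
[568.5 277.2] -78.9810541636559 51.94117647058823
[567.5 281.6] -79.69306833744935 42.64313725490196
[567.8 278.7] -79.0718366657533 128.13333333333333
blue [42 64  8  6 32] [45.1 66.4] [1009.1  672.3] [1013.7  677.9]
blue [95 69 10  6 39] [99.5 71.1] [984.3 515.7] [988.6 519.9]
blue [ 99 175  31  29 355] [113.8 188. ] [671.3 468.4] [672.6 472.1]
blue [270 179  23  27 471] [280.8 191.3] [651.2  46.4] [652.4  46.2]
blue [324 225  16  14 196] [331.9 231.1] [548.5 -77.7] [548.7 -79.2]
blue [373 227  15  13 182] [380.  232.6] [ 541.1 -198.8] [ 541.3 -201.3]
FL [526.1 -16.1]
FR [ 516.6 -259. ]
BL [695.9 -26.2]
seat [654.6 -83.1]
seatR [ 647.2 -205. ]
cam [ 524.5   72.6 1122.8] [ 528.4 -694.2  611.6]
```

```bash
cat > plan.py <<'E'
from h import *
def Rcup(dyaw,t):   # grasp on the lying cup, mouth direction dyaw, tilt t (deg)
    d=np.array([np.cos(np.radians(dyaw)),np.sin(np.radians(dyaw)),0]);U=np.array([0,0,1.]);t=np.radians(t)
    z=-np.cos(t)*U+np.sin(t)*d;x=-np.cos(t)*d-np.sin(t)*U
    return np.c_[x,np.cross(z,x),z]
def Rplace(h,t):    # fingers heading h, pitched t below horizontal, cup mouth down
    f=np.array([np.cos(np.radians(h)),np.sin(np.radians(h)),0]);U=np.array([0,0,1.]);t=np.radians(t)
    z=np.cos(t)*f-np.sin(t)*U;x=np.cos(t)*U+np.sin(t)*f
    return np.c_[x,np.cross(z,x),z]
def plan(P1,R1,n=8,grip=85,P0=None,R0=None):
    s=sense()
    P0=np.array(s["eef_pos"]) if P0 is None else P0;R0=R.from_euler("xyz",s["tcp_rot"]).as_matrix() if R0 is None else R0
    rv=R.from_matrix(R0.T@R1).as_rotvec()
    for i in range(n):
        Ri=R0@R.from_rotvec(rv*i/n).as_matrix()
        print([grip,np.round(Ri.T@(P1-P0)/n,1).tolist(),np.round(np.degrees(rv)/n,2).tolist()])
E
python3 - <<'E'
from plan import *
G=np.array([562.5,306,31]);R1=Rcup(-79,35)
print(G+R1@[0,0,20-110])
plan(G+R1@[0,0,20-110],R1,10,85)
E
```

```text
[552.65008108 356.67343995 104.72368399]
[85, [-41.1, -11.2, 12.7], [1.85, -3.16, 5.86]]
[85, [-41.3, -6.5, 15.2], [1.85, -3.16, 5.86]]
[85, [-40.8, -1.8, 17.6], [1.85, -3.16, 5.86]]
[85, [-39.7, 2.9, 19.8], [1.85, -3.16, 5.86]]
[85, [-38.0, 7.6, 21.8], [1.85, -3.16, 5.86]]
[85, [-35.8, 12.1, 23.5], [1.85, -3.16, 5.86]]
[85, [-33.0, 16.4, 25.0], [1.85, -3.16, 5.86]]
[85, [-29.7, 20.4, 26.1], [1.85, -3.16, 5.86]]
[85, [-25.9, 24.1, 26.9], [1.85, -3.16, 5.86]]
[85, [-21.8, 27.5, 27.4], [1.85, -3.16, 5.86]]
```

Call:
servo_tool([
  [85,[-41,-11,12.5],[1.85,-3.15,5.85]],
  [85,[-41,-6.5,15],[1.85,-3.15,5.85]],
  [85,[-41,-2,17.5],[1.85,-3.15,5.85]],
  [85,[-40,3,20],[1.85,-3.15,5.85]],
  [85,[-38,7.5,22],[1.85,-3.15,5.85]],
  [85,[-36,12,23.5],[1.85,-3.15,5.85]],
  [85,[-33,16.5,25],[1.85,-3.15,5.85]],
  [85,[-30,20.5,26],[1.85,-3.15,5.85]],
])

```text
clock: 2.1
eef_pos: [483.1, 403.0, 129.9]
tcp_rot: [-3.081, 0.494, 1.997]
contact_force: [0.2, 0.8, 0.1]
opening: 0.997
```

```bash
python3 - <<'E'
from plan import *
print(np.round(sense()["qpos"],2))
G=np.array([562.5,306,31]);R1=Rcup(-79,35)
plan(G+R1@[0,0,20-110],R1,3,85)
E
```

```text
[ 0.91  0.62  1.54 -0.42  1.3   0.68]
[85, [-16.8, 15.8, 17.7], [1.21, -2.11, 3.88]]
[85, [-15.1, 17.3, 17.9], [1.21, -2.11, 3.88]]
[85, [-13.2, 18.6, 18.1], [1.21, -2.11, 3.88]]
```

Call:
servo_tool([
  [85,[-17,16,17.5],[1.2,-2.1,3.9]],
  [85,[-15,17.5,18],[1.2,-2.1,3.9]],
  [85,[-13,18.5,18],[1.2,-2.1,3.9]],
  [85,[0,0,0],[0,0,0]],
])

```text
clock: 2.6
eef_pos: [552.7, 356.5, 103.6]
tcp_rot: [-3.14, 0.61, 1.764]
contact_force: [-0.6, 0.3, 1.2]
opening: 0.993
```

```bash
python3 - <<'E'
from fit import *
np.set_printoptions(precision=1,suppress=True)
s=sense();print(s["eef_pos"],s["tcp_rot"],np.round(s["qpos"],2))
cal=get_calibration("wrist");im=grab_frame("wrist");m=orange(im)
o=im.copy()
pts=cyl("wrist",np.array([567.8,278.7,31]),[.191,-.982,0],cal);cv2.polylines(o,[cv2.convexHull(pts.astype(np.float32)).astype(np.int32)],True,(0,255,0),1)
n,l,st,ce=cv2.connectedComponentsWithStats(m.astype(np.uint8));print([list(x) for x in st[1:] if x[4]>200])
cv2.imwrite("pics/w1raw.png",im);cv2.imwrite("pics/w1.png",o)
np.save("cal1.npy",cal,allow_pickle=True)
E
```

```text
[552.7 356.5 103.6] [-3.1  0.6  1.8] [ 0.8  0.7  1.4 -0.5  1.4  0.8]
[[np.int32(236), np.int32(158), np.int32(95), np.int32(132), np.int32(7868)], [np.int32(249), np.int32(287), np.int32(67), np.int32(27), np.int32(276)]]
```

View pics/w1.png

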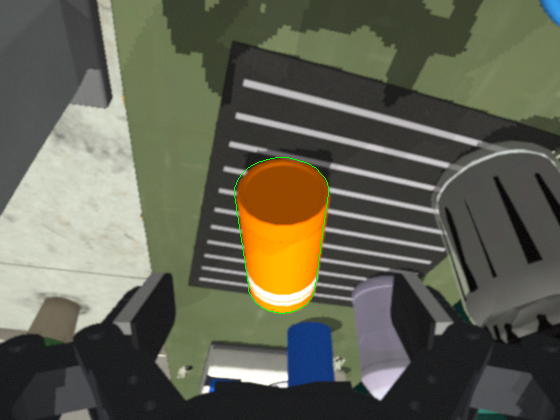

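Wrist view: the fitted outline (green) matches the tumbler within about 2 px, with the axis central between the fingers (column 282). The jar is clear on the right. I'm advancing to grasp.

Call:
servo_tool([
  [85,[0,0,30],[0,0,0]],
  [85,[0,0,30],[0,0,0]],
  [85,[0,0,25],[0,0,0]],
  [85,[0,0,15],[0,0,0]],
  [85,[0,0,9],[0,0,0]],
  [85,[0,0,0],[0,0,0]],
])

```text
clock: 3.4
eef_pos: [563.8, 296.6, 15.7]
tcp_rot: [-3.141, 0.609, 1.766]
contact_force: [0.1, -0.3, 0.4]
opening: 0.993
```

Call:
servo_tool([
  [45,[0,0,0],[0,0,0]],
  [45,[0,0,0],[0,0,0]],
  [45,[0,0,0],[0,0,0]],
  [45,[0,0,0],[0,0,0]],
  [45,[0,0,0],[0,0,0]],
  [45,[0,0,0],[0,0,0]],
], force=40)

```text
clock: 4.15
eef_pos: [564.2, 297.3, 16.4]
tcp_rot: [3.141, 0.608, 1.765]
contact_force: [-0.9, 2.2, 5.9]
opening: 0.645
```

Call:
servo_tool([
  [45,[-6,0,-8],[0,0,0]],
  [45,[-17,0,-25],[0,0,0]],
  [45,[-26,0,-37],[0,0,0]],
  [45,[-29,0,-41],[0,0,0]],
  [45,[-29,0,-41],[0,0,0]],
  [45,[-24,0,-33],[0,0,0]],
  [45,[0,0,0],[0,0,0]],
])

```text
clock: 5.03
eef_pos: [565.5, 295.7, 246.3]
tcp_rot: [3.135, 0.606, 1.761]
contact_force: [0.3, -0.4, -1.5]
opening: 0.648
```

```bash
python3 - <<'E'
from plan import *
s=sense();print(np.round(s["qpos"],2))
P0=np.array(s["eef_pos"]);R0=R.from_euler("xyz",s["tcp_rot"]).as_matrix()
R1=Rplace(-7,35);rv=R.from_matrix(R0.T@R1);print("rot",np.degrees(rv.magnitude()))
# grasp-point target above peg: grasp sits 28 mm toward bottom; rim 84 below
P1=np.array([655,-83.5,265])+R1@[0,0,20]
g0=P0-R0[:,2]*20;g1=P1-R1[:,2]*20
n=20
for i in range(0,n+1,2):
    Ri=R0@R.from_rotvec(rv.as_rotvec()*i/n).as_matrix();d=Ri@(R0.T@np.array([np.cos(np.radians(-79)),np.sin(np.radians(-79)),0]))
    print(i,np.round(g0+(g1-g0)*i/n),"mouth",np.round(d,2),"toolz",np.round(Ri[:,2],2))
E
```

```text
[ 0.74  0.53  1.46 -0.51  1.5   0.68]
rot 130.6462761825556
0 [563. 307. 263.] mouth [ 0.19 -0.98 -0.  ] toolz [ 0.11 -0.56 -0.82]
2 [572. 268. 263.] mouth [ 0.06 -0.99 -0.11] toolz [ 0.14 -0.47 -0.87]
4 [582. 229. 263.] mouth [-0.06 -0.97 -0.24] toolz [ 0.19 -0.37 -0.91]
6 [591. 190. 263.] mouth [-0.16 -0.91 -0.38] toolz [ 0.25 -0.29 -0.92]
8 [600. 151. 264.] mouth [-0.23 -0.82 -0.52] toolz [ 0.33 -0.21 -0.92]
10 [609. 112. 264.] mouth [-0.27 -0.71 -0.65] toolz [ 0.41 -0.14 -0.9 ]
12 [618.  73. 264.] mouth [-0.28 -0.58 -0.76] toolz [ 0.5  -0.09 -0.86]
14 [627.  34. 264.] mouth [-0.26 -0.43 -0.86] toolz [ 0.59 -0.06 -0.8 ]
16 [637.  -5. 265.] mouth [-0.2  -0.28 -0.94] toolz [ 0.68 -0.06 -0.74]
18 [646. -44. 265.] mouth [-0.11 -0.14 -0.98] toolz [ 0.75 -0.07 -0.66]
20 [655. -84. 265.] mouth [-0.  0. -1.] toolz [ 0.81 -0.1  -0.57]
```

```bash
python3 - <<'E'
from plan import *
R1=Rplace(-7,35);plan(np.array([655,-83.5,265])+R1@[0,0,20],R1,20,45)
E
```

```text
[45, [-16.4, 1.5, 10.9], [-1.01, 2.97, 5.73]]
[45, [-16.7, 3.0, 10.1], [-1.01, 2.97, 5.73]]
[45, [-16.9, 4.5, 9.3], [-1.01, 2.97, 5.73]]
[45, [-16.8, 6.0, 8.5], [-1.01, 2.97, 5.73]]
[45, [-16.5, 7.5, 7.8], [-1.01, 2.97, 5.73]]
[45, [-16.1, 9.1, 7.1], [-1.01, 2.97, 5.73]]
[45, [-15.5, 10.5, 6.5], [-1.01, 2.97, 5.73]]
[45, [-14.7, 11.9, 5.9], [-1.01, 2.97, 5.73]]
[45, [-13.7, 13.2, 5.4], [-1.01, 2.97, 5.73]]
[45, [-12.6, 14.5, 4.9], [-1.01, 2.97, 5.73]]
[45, [-11.3, 15.6, 4.6], [-1.01, 2.97, 5.73]]
[45, [-9.9, 16.6, 4.3], [-1.01, 2.97, 5.73]]
[45, [-8.5, 17.4, 4.1], [-1.01, 2.97, 5.73]]
[45, [-6.9, 18.1, 4.0], [-1.01, 2.97, 5.73]]
[45, [-5.3, 18.6, 4.1], [-1.01, 2.97, 5.73]]
[45, [-3.6, 19.0, 4.2], [-1.01, 2.97, 5.73]]
[45, [-1.9, 19.2, 4.4], [-1.01, 2.97, 5.73]]
[45, [-0.2, 19.2, 4.6], [-1.01, 2.97, 5.73]]
[45, [1.5, 19.1, 5.0], [-1.01, 2.97, 5.73]]
[45, [3.1, 18.8, 5.5], [-1.01, 2.97, 5.73]]
```

Call:
servo_tool([
  [45,[-16.5,1.5,11],[-1,3,5.7]],
  [45,[-16.5,3,10],[-1,3,5.7]],
  [45,[-17,4.5,9.5],[-1,3,5.7]],
  [45,[-17,6,8.5],[-1,3,5.7]],
  [45,[-16.5,7.5,8],[-1,3,5.7]],
  [45,[-16,9,7],[-1,3,5.7]],
  [45,[-15.5,10.5,6.5],[-1,3,5.7]],
  [45,[-14.5,12,6],[-1,3,5.7]],
])

```text
clock: 6.02
eef_pos: [606.3, 141.4, 243.8]
tcp_rot: [2.75, 0.015, 1.037]
contact_force: [0.1, -0.5, 0.0]
opening: 0.648
```

Call:
servo_tool([
  [45,[-13.5,13,5.5],[-1,3,5.7]],
  [45,[-12.5,14.5,5],[-1,3,5.7]],
  [45,[-11.5,15.5,4.5],[-1,3,5.7]],
  [45,[-10,16.5,4.5],[-1,3,5.7]],
  [45,[-8.5,17.5,4],[-1,3,5.7]],
  [45,[-7,18,4],[-1,3,5.7]],
  [45,[0,0,0],[0,0,0]],
])

```text
clock: 6.9
eef_pos: [637.4, 26.9, 244.4]
tcp_rot: [2.756, -0.507, 0.595]
contact_force: [-0.2, 0.2, -0.8]
opening: 0.65
```

```bash
python3 - <<'E'
from plan import *
print(np.round(sense()["qpos"],2))
R1=Rplace(-7,35);plan(np.array([655,-83.5,265])+R1@[0,0,20],R1,6,45)
E
```

```text
[ 0.1   0.13  2.06 -0.35  0.35  1.47]
[45, [-4.4, 18.9, 3.2], [-1.09, 3.05, 5.77]]
[45, [-2.6, 19.2, 3.3], [-1.09, 3.05, 5.77]]
[45, [-0.9, 19.3, 3.6], [-1.09, 3.05, 5.77]]
[45, [0.9, 19.2, 4.0], [-1.09, 3.05, 5.77]]
[45, [2.6, 18.9, 4.4], [-1.09, 3.05, 5.77]]
[45, [4.2, 18.5, 5.0], [-1.09, 3.05, 5.77]]
```

```bash
cat > kin.py <<'E'
from plan import *
from scipy.optimize import least_squares
lo=np.array([-2.63,-.92,.06,-1.3,0,-3.02]);hi=np.array([2.63,2.1,2.66,4.44,2.69,3.02])
E=lambda a,t:R.from_euler(a,t).as_matrix()
C=E("z",np.pi/2)
def fk(q,g):
    a1,d1,L2,a3,L3,L=g
    A=E("z",q[0]);F=A@E("y",q[1]+q[2])
    Rt=F@E("z",q[3])@E("y",q[4])@E("z",q[5])@C
    p=A@np.array([a1,0,d1])+A@E("y",q[1])@np.array([0,0,L2])+F@np.array([a3,0,L3])+L*Rt[:,2]
    return p,Rt
S=[([1.247,.354,1.634,0,1.155,-.002],(197.5,592.5,230.6),(-3.14,0,2.82)),([.91,.62,1.54,-.42,1.3,.68],(483.1,403,129.9),(-3.081,.494,1.997)),
([.74,.53,1.46,-.51,1.5,.68],(565.5,295.7,246.3),(3.135,.606,1.761)),([.1,.13,2.06,-.35,.35,1.47],(637.4,26.9,244.4),(2.756,-.507,.595))]
f=least_squares(lambda g:np.concatenate([fk(q,g)[0]-p for q,p,_ in S]+[0.02*(g-[50,300,450,0,400,250])]),[50,300,450,0,400,250])
G=f.x
def ik(P,Rt,q0):
    r=least_squares(lambda q:np.concatenate([(fk(q,G)[0]-P)/300,(fk(q,G)[1]-Rt).ravel()]),np.clip(q0,lo+.01,hi-.01),bounds=(lo,hi))
    return r.x,r.cost
E
python3 - <<'E'
from kin import *
np.set_printoptions(precision=2,suppress=True)
print(G,np.abs(f.fun).max())
for q,p,e in S: print(fk(q,G)[0]-p,np.degrees(R.from_matrix(fk(q,G)[1].T@E("xyz",e)).magnitude()))
for z in(265,126):
  for h in(-60,-45,-30,-7,15,30,45,60):
    R1=Rplace(h,35);P=np.array([655,-83.5,z])+R1@[0,0,20]
    b=min((ik(P,R1,q0) for q0 in([-.1,.3,2,1.5,.6,0],[-.1,.3,2,-1,.6,1.5],[-.1,.3,2,2.5,.6,-1])),key=lambda t:t[1])
    print(z,h,b[0],"%.1e"%b[1])
E
```

```text
[ -0.64 305.72 560.41  66.88 501.9  336.75] 2.7464488932277824
[ 1.33 -0.07 -0.48] 0.015777826659521616
[-0.98  1.61  1.05] 0.47529675534552623
[ 0.21 -1.21  0.1 ] 0.32594109571306024
[-0.07 -2.75 -0.68] 0.24968711504142213
265 -60 [ 0.14  0.41  2.15  4.44  0.83 -2.06] 9.6e-02
265 -45 [ 0.14  0.34  2.15  4.44  0.7  -2.24] 2.5e-02
265 -30 [ 0.09  0.24  2.16  4.44  0.51 -2.46] 1.0e-03
265 -7 [-0.13  0.19  2.19  3.11  0.2  -1.54] 3.7e-23
265 15 [-0.36  0.23  2.13  1.72  0.5  -0.56] 2.6e-30
265 30 [-0.46  0.3   2.04  1.42  0.76 -0.51] 4.1e-31
265 45 [-0.52  0.38  1.91  1.22  1.   -0.53] 5.6e-25
265 60 [-0.53  0.47  1.76  1.06  1.22 -0.57] 8.2e-22
126 -60 [ 0.18  0.64  2.1   4.44  0.86 -1.92] 4.2e-02
126 -45 [ 0.19  0.57  2.1   4.44  0.77 -2.1 ] 1.6e-03
126 -30 [ 0.11  0.53  2.18  4.08  0.64 -2.  ] 1.0e-23
126 -7 [-0.13  0.5   2.24  3.13  0.57 -1.57] 4.5e-25
126 15 [-0.36  0.52  2.18  2.22  0.64 -1.15] 1.2e-30
126 30 [-0.46  0.56  2.08  1.75  0.77 -0.96] 1.7e-31
126 45 [-0.52  0.61  1.95  1.4   0.93 -0.85] 7.4e-29
126 60 [-0.53  0.68  1.8   1.16  1.11 -0.8 ] 3.4e-23
```

```bash
cat > path.py <<'E'
from kin import *
def path(qs,grip):   # rows through joint waypoints (q,n)
    s=sense();q=np.array(s["qpos"]);P,Rt=np.array(s["eef_pos"]),E("xyz",s["tcp_rot"])
    for qt,n in qs:
        q0=q
        for i in range(1,n+1):
            q=q0+(np.array(qt)-q0)*i/n;p2,R2=fk(q,G)
            g=p2-20*R2[:,2];d=R2@[-np.cos(np.radians(35)),0,np.sin(np.radians(35))]
            rim=g+84*d
            print([grip,np.round(Rt.T@(p2-P),1).tolist(),np.round(np.degrees(R.from_matrix(Rt.T@R2).as_rotvec()),1).tolist()],"g",np.round(g),"rim",np.round(rim),"low",round(rim[2]-28*np.sqrt(1-d[2]**2)),np.round(q[3:5],2))
            P,Rt=p2,R2
E
python3 - <<'E'
from path import *
np.set_printoptions(precision=2,suppress=True)
R1=Rplace(10,35)
q,c=ik(np.array([655,-83.5,270])+R1@[0,0,20],R1,[-.3,.2,2.1,1.9,.4,-.7]);print(q,c)
Rm=R1@E("y",np.radians(0))
W=np.array([-.15,.2,2.0,.8,.55,.35])
path([(W,9),(q,9)],45)
E
```

```text
[-0.31  0.2   2.15  1.85  0.41 -0.59] 1.0162596860963767e-22
[45, [-14.8, -0.9, 4.0], [2.0, -1.4, 1.0]] g [618.  21. 250.] rim [593. -14. 178.] low 164 [-0.22  0.37]
[45, [-7.8, -0.9, 3.7], [2.3, -0.9, 1.0]] g [614.  17. 244.] rim [587. -15. 171.] low 157 [-0.1  0.4]
[45, [-5.0, -1.7, 3.1], [2.4, -0.4, 1.0]] g [612.  16. 239.] rim [583. -14. 165.] low 152 [0.03 0.42]
[45, [-2.0, -2.0, 2.4], [2.5, 0.1, 0.9]] g [611.  16. 235.] rim [581. -10. 161.] low 148 [0.16 0.44]
[45, [1.2, -1.9, 1.6], [2.6, 0.7, 0.9]] g [612.  17. 234.] rim [582.  -6. 159.] low 147 [0.29 0.46]
[45, [4.3, -1.3, 0.8], [2.5, 1.3, 0.8]] g [615.  19. 235.] rim [585.  -0. 159.] low 147 [0.42 0.48]
[45, [7.4, -0.2, -0.1], [2.3, 1.9, 0.7]] g [621.  22. 239.] rim [592.   5. 162.] low 151 [0.54 0.51]
[45, [10.5, 1.3, -1.1], [2.1, 2.4, 0.6]] g [628.  23. 245.] rim [601.  10. 166.] low 156 [0.67 0.53]
[45, [13.3, 3.3, -2.0], [1.7, 2.9, 0.5]] g [638.  24. 253.] rim [614.  15. 173.] low 165 [0.8  0.55]
[45, [4.7, 4.0, -1.3], [-0.1, 2.8, 0.9]] g [642.  21. 256.] rim [621.  15. 175.] low 168 [0.92 0.53]
[45, [4.3, 6.5, -2.0], [-0.5, 2.7, 0.9]] g [646.  16. 260.] rim [628.  12. 178.] low 172 [1.03 0.52]
[45, [3.6, 8.9, -2.6], [-0.9, 2.6, 1.0]] g [650.   8. 263.] rim [635.   6. 180.] low 175 [1.15 0.5 ]
[45, [2.7, 11.1, -3.2], [-1.3, 2.4, 1.0]] g [654.  -2. 266.] rim [642.  -3. 183.] low 179 [1.27 0.49]
[45, [1.6, 13.1, -3.7], [-1.7, 2.2, 1.0]] g [656. -15. 269.] rim [648. -14. 185.] low 182 [1.38 0.47]
[45, [0.3, 15.0, -4.1], [-2.0, 1.9, 1.1]] g [658. -30. 270.] rim [652. -29. 187.] low 185 [1.5  0.46]
[45, [-1.2, 16.6, -4.5], [-2.3, 1.6, 1.1]] g [659. -46. 271.] rim [655. -45. 187.] low 186 [1.61 0.44]
[45, [-2.8, 18.1, -4.8], [-2.5, 1.3, 1.1]] g [658. -64. 271.] rim [656. -63. 187.] low 187 [1.73 0.42]
[45, [-4.6, 19.2, -5.1], [-2.7, 1.0, 1.1]] g [655. -84. 270.] rim [655. -84. 186.] low 186 [1.85 0.41]
```

Call:
servo_tool([
  [45,[-14,-1,4],[2,-1.4,1]],
  [45,[-8,-1,3.5],[2.3,-0.9,1]],
  [45,[-5,-1.5,3],[2.4,-0.4,1]],
  [45,[-2,-2,2.5],[2.5,0.1,0.9]],
  [45,[1,-2,1.5],[2.6,0.7,0.9]],
  [45,[4.5,-1.5,1],[2.5,1.3,0.8]],
  [45,[7.5,0,0],[2.3,1.9,0.7]],
  [45,[10.5,1.5,-1],[2.1,2.4,0.6]],
])

```text
clock: 7.9
eef_pos: [640.7, 31.5, 230.1]
tcp_rot: [-3.131, -0.601, 0.458]
contact_force: [-0.5, 0.8, -1.0]
opening: 0.652
```

Call:
servo_tool([
  [45,[13.5,3.5,-2],[1.7,2.9,0.5]],
  [45,[4.5,4,-1.5],[-0.1,2.8,0.9]],
  [45,[4.5,6.5,-2],[-0.5,2.7,0.9]],
  [45,[3.5,9,-2.5],[-0.9,2.6,1]],
  [45,[2.5,11,-3],[-1.3,2.4,1]],
  [45,[1.5,13,-3.5],[-1.7,2.2,1]],
  [45,[0.5,15,-4],[-2,1.9,1.1]],
  [45,[0,0,0],[0,0,0]],
])

```text
clock: 8.9
eef_pos: [675.3, -21.6, 259.3]
tcp_rot: [-3.089, -0.898, 0.274]
contact_force: [-0.6, 0.9, -1.1]
opening: 0.646
```

```bash
python3 - <<'E'
from plan import *
s=sense();print(np.round(s["qpos"],2))
R1=Rplace(10,35);plan(np.array([655,-83.5,270])+R1@[0,0,20],R1,4,45)
E
```

```text
[-0.26  0.2   2.12  1.53  0.46 -0.31]
[45, [-3.3, 13.7, -4.5], [-1.91, 0.9, 0.83]]
[45, [-3.0, 13.9, -4.1], [-1.91, 0.9, 0.83]]
[45, [-2.7, 14.1, -3.7], [-1.91, 0.9, 0.83]]
[45, [-2.5, 14.2, -3.3], [-1.91, 0.9, 0.83]]
```

Call:
servo_tool([
  [45,[-3.5,13.5,-4.5],[-1.9,0.9,0.8]],
  [45,[-3,14,-4],[-1.9,0.9,0.8]],
  [45,[-2.5,14,-3.5],[-1.9,0.9,0.8]],
  [45,[-2.5,14,-3.5],[-1.9,0.9,0.8]],
  [45,[0,0,0],[0,0,0]],
])

```text
clock: 9.52
eef_pos: [671.3, -80.1, 259.0]
tcp_rot: [3.139, -0.96, 0.179]
contact_force: [-0.2, 0.7, -1.2]
opening: 0.645
```

```bash
python3 - <<'E'
from fit import *
from plan import *
np.set_printoptions(precision=2,suppress=True)
s=sense();P=np.array(s["eef_pos"]);R0=R.from_euler("xyz",s["tcp_rot"]).as_matrix();print(P,R0@[-np.cos(np.radians(35)),0,np.sin(np.radians(35))],np.round(s["qpos"],2))
V={}
for cam in("top","side"):
    im=grab_frame(cam);cv2.imwrite(f"pics/{cam}2.png",im);V[cam]=(get_calibration(cam),orange(im))
g=P-20*R0[:,2];d=R0@[-np.cos(np.radians(35)),0,np.sin(np.radians(35))];c=g+28*d;print("pred cup",c)
tiles=[]
for cam in("top","side"):
    cal,m=V[cam];im=cv2.imread(f"pics/{cam}2.png")
    u=proj(cam,c,cal).astype(int);x,y=u-[75,60];x=max(x,0);y=max(y,0)
    crop=im[y:y+140,x:x+150];k=4;big=cv2.resize(crop,None,fx=k/1.5,fy=k/1.5,interpolation=3);f=k/1.5
    def draw(pts,col): cv2.polylines(big,[(((cv2.convexHull(pts.astype(np.float32)))-[x,y]+.5)*f).astype(np.int32)],True,col,1)
    draw(cyl(cam,c,d,cal),(0,255,0))
    draw(cyl(cam,np.array([655,-83.5,42]),[0,0,1],cal,41,0.01),(255,0,255))
    draw(cyl(cam,np.array([655,-83.5,42+38]),[0,0,1],cal,14,38),(255,255,0))
    tiles.append(big);print(cam,"origin",x,y)
h=min(t.shape[0] for t in tiles);o=np.hstack([t[:h] for t in tiles])[:600,:800];print(o.shape)
cv2.imwrite("pics/chk.png",o)
E
```

```text
[671.32 -80.14 258.96] [ 0. -0. -1.] [-0.32  0.2   2.17  1.86  0.42 -0.62]
pred cup [655.2  -83.04 242.43]
top origin 270 116
side origin 228 124
(373, 800, 3)
```

View pics/chk.png

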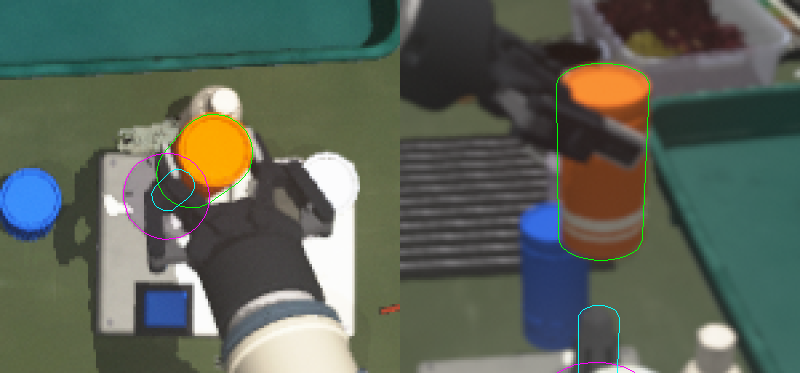

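Both views: the predicted tumbler outline (green) matches the held cup, and the peg and seat overlays sit on the free station. Lowering now.

Call:
servo_tool([
  [45,[-16.5,0,11.5],[0,0,0]],
  [45,[-20.5,0,14.5],[0,0,0]],
  [45,[-16.5,0,11.5],[0,0,0]],
  [45,[-12.5,0,8.5],[0,0,0]],
  [45,[-12.5,0,8.5],[0,0,0]],
  [45,[-12.5,0,8.5],[0,0,0]],
  [45,[-8,0,5.5],[0,0,0]],
  [45,[0,0,0],[0,0,0]],
])

```text
clock: 10.62
eef_pos: [670.7, -80.8, 138.1]
tcp_rot: [3.139, -0.96, 0.177]
contact_force: [0.1, -0.2, -0.6]
opening: 0.649
```

```bash
cat > cupnow.py <<'E'
from plan import *
s=sense();P=np.array(s["eef_pos"]);R0=R.from_euler("xyz",s["tcp_rot"]).as_matrix();d=R0@[-np.cos(np.radians(35)),0,np.sin(np.radians(35))];c=P-20*R0[:,2]+28*d
print("cup",np.round(c,1),np.round(d,3),"to go (tool)",np.round(R0.T@(np.array([655,-83.5,98])-c),1),np.round(s["contact_force"],1),np.round(s["qpos"],2))
E
python3 cupnow.py
```

```text
cup [654.6 -83.6 121.6] [ 0.    -0.001 -1.   ] to go (tool) [-19.1  -0.1  13.9] [ 0.1 -0.2 -0.6] [-0.32  0.46  2.23  2.36  0.59 -1.18]
```

Call:
servo_tool([
  [45,[-4.9,0,3.5],[0,0,0]],
  [45,[-4.9,0,3.5],[0,0,0]],
  [45,[-4.1,0,3],[0,0,0]],
  [45,[-2.5,0,1.7],[0,0,0]],
  [45,[0,0,0],[0,0,0]],
  [45,[0,0,0],[0,0,0]],
])

```text
clock: 11.38
eef_pos: [671.0, -81.4, 118.8]
tcp_rot: [3.138, -0.961, 0.178]
contact_force: [1.2, -0.7, -0.4]
opening: 0.647
```

Call:
servo_tool([
  [45,[-0.8,0,0.6],[0,0,0]],
  [45,[-0.8,0,0.6],[0,0,0]],
  [45,[0,0,0],[0,0,0]],
])

```text
clock: 11.75
eef_pos: [671.0, -81.4, 116.6]
tcp_rot: [3.138, -0.961, 0.178]
contact_force: [1.3, 0.3, -1.8]
opening: 0.646
```

Call:
servo_tool([
  [45,[-0.8,0,0.6],[0,0,0]],
  [45,[-0.8,0,0.6],[0,0,0]],
  [45,[0,0,0],[0,0,0]],
])

```text
clock: 12.12
eef_pos: [672.0, -81.2, 116.5]
tcp_rot: [3.137, -0.965, 0.179]
contact_force: [-5.4, -0.4, 11.3]
opening: 0.647
```

Call:
servo_tool([
  [45,[-0.8,0,0.6],[0,0,0]],
  [45,[0,0,0],[0,0,0]],
])

```text
clock: 12.38
eef_pos: [672.4, -81.1, 116.5]
tcp_rot: [3.137, -0.967, 0.179]
contact_force: [-9.5, 1.1, 18.3]
opening: 0.648
```

Contact at about the expected seat height. I'll relieve the command slightly and release.

Call:
servo_tool([
  [45,[1.2,0,-0.9],[0,0,0]],
  [45,[0,0,0],[0,0,0]],
  [64,[0,0,0],[0,0,0]],
  [70,[0,0,0],[0,0,0]],
  [70,[0,0,0],[0,0,0]],
  [70,[0,0,0],[0,0,0]],
])

```text
clock: 13.12
eef_pos: [671.0, -81.3, 114.9]
tcp_rot: [3.138, -0.96, 0.177]
contact_force: [0.5, -0.1, 0.6]
opening: 0.815
```

Call:
servo_tool([
  [70,[0,0,-5],[0,0,0]],
  [70,[0,0,-10],[0,0,0]],
  [70,[0,0,-20],[0,0,0]],
  [70,[0,0,-30],[0,0,0]],
  [70,[0,0,-30],[0,0,0]],
  [70,[0,0,-25],[0,0,0]],
  [70,[0,0,0],[0,0,0]],
])

```text
clock: 14.0
eef_pos: [573.2, -98.7, 185.0]
tcp_rot: [3.136, -0.962, 0.178]
contact_force: [1.1, 0.8, -0.2]
opening: 0.818
```

```bash
python3 - <<'E'
from fit import *
s=sense();print(s["opening"],np.round(s["eef_pos"]),np.round(s["contact_force"],1),np.round(s["qpos"],2))
tiles=[]
for cam in("top","side"):
    im=grab_frame(cam);cal=get_calibration(cam)
    c=np.array([655,-83.5,98.]);x,y=proj(cam,c,cal).astype(int)-[70,60];f=2.67
    big=cv2.resize(im[y:y+140,x:x+150],None,fx=f,fy=f,interpolation=3)
    cv2.polylines(big,[((cv2.convexHull(cyl(cam,c,[0,0,-1],cal).astype(np.float32))-[x,y]+.5)*f).astype(np.int32)],True,(0,255,0),1)
    tiles.append(big)
cv2.imwrite("pics/chk2.png",np.hstack(tiles)[:,:800])
E
```

```text
0.8184806559979173 [573. -99. 185.] [ 1.1  0.8 -0.2] [-0.46  0.26  2.38  2.13  0.61 -1.06]
```

View pics/chk2.png

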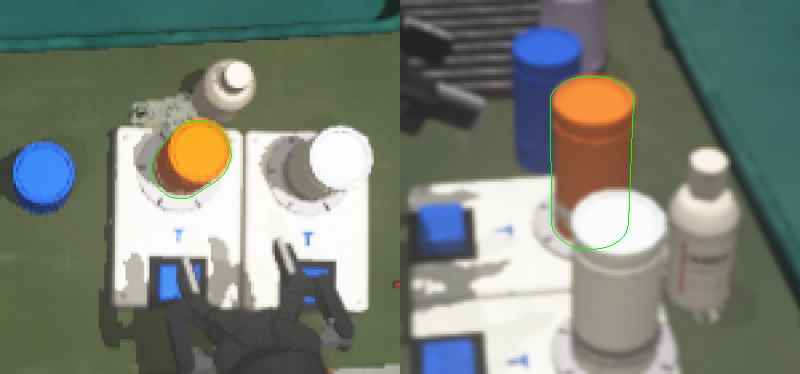

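The orange tumbler is seated on the free peg: the outline at seat height matches in both views. The white tumbler and bottle are unmoved. Next I plan the key press with closed fingers.

```bash
python3 - <<'E'
from path import *
np.set_printoptions(precision=2,suppress=True)
best=None
for yaw in range(-60,121,20):
    R1=E("xyz",[np.pi,0,np.radians(yaw)]);q,c=ik(np.array([548.5,-77.7,190]),R1,[-.15,.3,2,0.1,.8,1-.5])
    print(yaw,q,"%.1e"%c)
R1=E("xyz",[np.pi,0,np.radians(80)]);q,c=ik(np.array([548.5,-77.7,190]),R1,[-.15,.3,2,0.1,.8,0])
path([(q,15)],0)
E
```

```text
-60 [-0.14  0.29  1.82  0.    1.03  2.48] 8.8e-30
-40 [-0.14  0.29  1.82 -0.    1.03  2.13] 3.2e-25
-20 [-0.14  0.29  1.82 -0.    1.03  1.78] 7.6e-21
0 [-0.14  0.29  1.82 -0.    1.03  1.43] 4.6e-32
20 [-0.14  0.29  1.82 -0.    1.03  1.08] 3.1e-27
40 [-0.14  0.29  1.82 -0.    1.03  0.73] 3.8e-23
60 [-0.14  0.29  1.82 -0.    1.03  0.38] 1.4e-24
80 [-0.14  0.29  1.82  0.    1.03  0.03] 2.8e-17
100 [-0.14  0.29  1.82 -0.    1.03 -0.32] 1.5e-21
120 [-0.14  0.29  1.82  0.    1.03 -0.66] 3.6e-29
[0, [8.7, -28.6, 2.8], [5.2, 0.4, -4.2]] g [561. -74. 201.] rim [562. -75. 117.] low 117 [1.99 0.64]
[0, [14.1, -24.3, 9.5], [5.1, -0.1, -4.2]] g [570. -48. 207.] rim [571. -49. 123.] low 123 [1.85 0.67]
[0, [10.7, -22.4, 8.8], [5.1, -0.7, -4.1]] g [574. -23. 211.] rim [574. -26. 127.] low 126 [1.71 0.7 ]
[0, [7.4, -20.2, 7.8], [4.9, -1.3, -4.1]] g [574.  -2. 212.] rim [573.  -6. 128.] low 127 [1.57 0.72]
[0, [4.0, -17.7, 6.5], [4.7, -2.0, -4.0]] g [571.  16. 211.] rim [569.   9. 128.] low 125 [1.42 0.75]
[0, [0.7, -15.0, 5.0], [4.4, -2.6, -3.9]] g [566.  29. 209.] rim [562.  19. 126.] low 122 [1.28
[... 246 characters left out ...]
, -3.4]] g [544.  38. 196.] rim [534.  12. 116.] low 107 [0.85 0.86]
[0, [-12.2, -2.7, -2.9], [2.7, -4.9, -3.2]] g [538.  29. 192.] rim [526.  -3. 115.] low 104 [0.71 0.89]
[0, [-15.2, 0.6, -5.2], [2.2, -5.4, -2.9]] g [534.  16. 189.] rim [521. -23. 116.] low 102 [0.57 0.92]
[0, [-18.1, 4.0, -7.5], [1.6, -5.9, -2.6]] g [533.  -2. 189.] rim [519. -49. 121.] low 104 [0.43 0.95]
[0, [-20.9, 7.4, -9.9], [1.0, -6.3, -2.3]] g [534. -24. 192.] rim [521. -79. 129.] low 111 [0.28 0.97]
[0, [-23.7, 10.8, -12.2], [0.3, -6.6, -1.9]] g [540. -50. 199.] rim [ 527. -111.  143.] low 122 [0.14 1.  ]
[0, [-26.3, 14.2, -14.5], [-0.3, -6.9, -1.5]] g [548. -78. 210.] rim [ 537. -145.  162.] low 139 [-0.    1.03]
```

Call:
servo_tool([
  [0,[8.5,-28.5,3],[5.2,0.4,-4.2]],
  [0,[14,-24.5,9.5],[5.1,-0.1,-4.2]],
  [0,[10.5,-22.5,9],[5.1,-0.7,-4.1]],
  [0,[7.5,-20,8],[4.9,-1.3,-4.1]],
  [0,[4,-17.5,6.5],[4.7,-2,-4]],
  [0,[0.5,-15,5],[4.4,-2.6,-3.9]],
  [0,[-2.5,-12,3.5],[4.1,-3.2,-3.7]],
  [0,[-6,-9,1.5],[3.7,-3.8,-3.6]],
])

```text
clock: 15.1
eef_pos: [559.1, 52.2, 183.0]
tcp_rot: [3.103, -0.703, 1.057]
contact_force: [0.2, -0.3, 0.7]
opening: -0.003
```

Call:
servo_tool([
  [0,[-9,-6,-0.5],[3.2,-4.4,-3.4]],
  [0,[-12,-2.5,-3],[2.7,-4.9,-3.2]],
  [0,[-15,0.5,-5],[2.2,-5.4,-2.9]],
  [0,[-18,4,-7.5],[1.6,-5.9,-2.6]],
  [0,[-21,7.5,-10],[1,-6.3,-2.3]],
  [0,[-23.5,11,-12],[0.3,-6.6,-1.9]],
  [0,[-26.5,14,-14.5],[-0.3,-6.9,-1.5]],
  [0,[0,0,0],[0,0,0]],
])

```text
clock: 16.1
eef_pos: [551.0, -76.0, 189.0]
tcp_rot: [-3.141, 0.003, 1.402]
contact_force: [-0.4, 0.5, -0.6]
opening: -0.005
```

```bash
python3 - <<'E'
from plan import *
print(np.round(sense()["qpos"],2))
R1=R.from_euler("xyz",[np.pi,0,np.radians(80)]).as_matrix();plan(np.array([548.5,-77.7,70]),R1,5,0)
E
```

```text
[-0.14  0.29  1.82 -0.    1.03  0.03]
[0, [-0.4, -0.4, 23.8], [-0.01, 0.03, 0.07]]
[0, [-0.4, -0.4, 23.8], [-0.01, 0.03, 0.07]]
[0, [-0.4, -0.4, 23.8], [-0.01, 0.03, 0.07]]
[0, [-0.4, -0.4, 23.8], [-0.01, 0.03, 0.07]]
[0, [-0.4, -0.4, 23.8], [-0.01, 0.03, 0.07]]
```

Call:
servo_tool([
  [0,[-2,-2,25],[0,0,0]],
  [0,[0,0,35],[0,0,0]],
  [0,[0,0,35],[0,0,0]],
  [0,[0,0,25],[0,0,0]],
  [0,[0,0,9],[0,0,0]],
  [0,[0,0,4],[0,0,0]],
  [0,[0,0,3],[0,0,0]],
  [0,[0,0,3],[0,0,0]],
])

```text
clock: 17.1
eef_pos: [547.5, -79.1, 50.8]
tcp_rot: [3.142, 0.003, 1.4]
contact_force: [-0.9, 1.5, 3.0]
opening: 0.002
```

Call:
servo_tool([
  [0,[0,0,2],[0,0,0]],
  [0,[0,0,2],[0,0,0]],
  [0,[0,0,1.5],[0,0,0]],
  [0,[0,0,0],[0,0,0]],
])

```text
clock: 17.6
eef_pos: [547.2, -79.3, 44.5]
tcp_rot: [-3.141, 0.004, 1.4]
contact_force: [1.8, 0.5, 2.2]
opening: -0.005
```

Pressing at about 3 N. I'll continue to the hard stop, watching for the force to rise.

Call:
servo_tool([
  [0,[0,0,1],[0,0,0]],
  [0,[0,0,1],[0,0,0]],
  [0,[0,0,0],[0,0,0]],
])

```text
clock: 17.98
eef_pos: [547.2, -79.3, 43.0]
tcp_rot: [-3.141, 0.004, 1.4]
contact_force: [0.2, 1.7, 8.7]
opening: 0.001
```

Call:
servo_tool([
  [0,[0,0,1],[0,0,0]],
  [0,[0,0,0],[0,0,0]],
  [0,[0,0,0],[0,0,0]],
])

```text
clock: 18.35
eef_pos: [547.3, -79.3, 42.9]
tcp_rot: [-3.141, 0.004, 1.4]
contact_force: [-4.2, 1.9, 19.3]
opening: -0.001
```

The key bottomed out: force is up to 19 N and TCP z is 42.9 mm, against the 43 mm expected. Retreating straight up and checking.

Call:
servo_tool([
  [0,[0,0,-4],[0,0,0]],
  [0,[0,0,-15],[0,0,0]],
  [0,[0,0,-35],[0,0,0]],
  [0,[0,0,-45],[0,0,0]],
  [0,[0,0,-45],[0,0,0]],
  [0,[0,55,-10],[0,0,0]],
  [0,[0,0,0],[0,0,0]],
])

```text
clock: 19.23
eef_pos: [604.9, -88.7, 197.7]
tcp_rot: [3.138, 0.004, 1.4]
contact_force: [-0.1, -0.4, -0.3]
opening: -0.002
```

Call:
servo_tool([
  [0,[0,-50,0],[0,0,0]],
  [0,[0,-60,0],[0,0,0]],
  [0,[0,-60,0],[0,0,0]],
  [0,[0,-60,0],[0,0,0]],
  [0,[0,0,0],[0,0,0]],
])

```text
clock: 19.85
eef_pos: [369.1, -48.2, 194.8]
tcp_rot: [-3.136, 0.004, 1.4]
contact_force: [0.4, 0.3, 0.7]
opening: -0.003
```

```bash
python3 - <<'E'
from fit import *
s=sense();print(np.round(s["eef_pos"]),np.round(s["contact_force"],1),s["clock"])
tiles=[]
for cam in("top","side"):
    im=grab_frame(cam);cal=get_calibration(cam)
    c=np.array([655,-83.5,98.]);x,y=proj(cam,c,cal).astype(int)-[70,60];f=2.67
    big=cv2.resize(im[y:y+170,x:x+150],None,fx=f,fy=f,interpolation=3)
    cv2.polylines(big,[((cv2.convexHull(cyl(cam,c,[0,0,-1],cal).astype(np.float32))-[x,y]+.5)*f).astype(np.int32)],True,(0,255,0),1)
    tiles.append(big)
cv2.imwrite("pics/chk3.png",np.hstack(tiles)[:,:800])
E
```

```text
[369. -48. 195.] [0.4 0.3 0.7] 19.85
```

View pics/chk3.png

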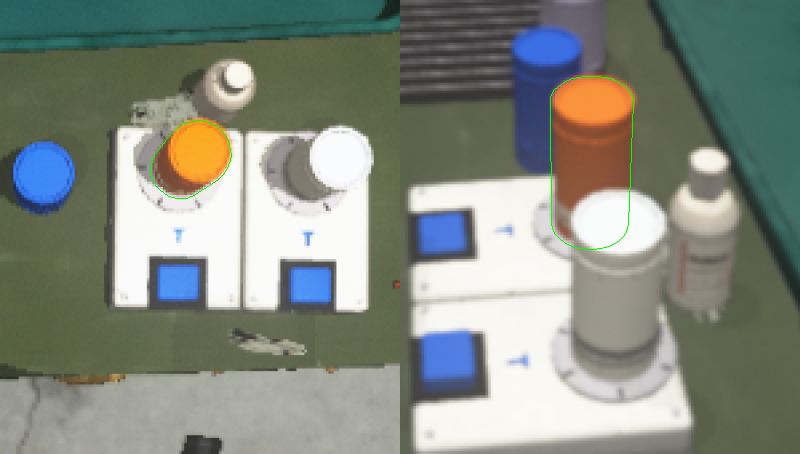

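The near key at the free peg is flush and the other key (right-hand station) has risen. Both tumblers and the bottle stand in place, and the arm is clear.

```bash
python3 -c "
from rig import *
print(sign_off())"
```

```text
the job is handed in; nothing more can be done
None
```

I set the orange tumbler upside down on the free (left) peg and let go. I then pressed its key fully down and handed the job in at about 20 s of the 51 s allowed; no verdict came back.

- **Seating:** I lowered the tumbler until I felt the rim touch the seat, about 2 mm higher than my estimate of the grasp predicted. After release, its outline matched the seated position in both the top and side views.
- **Key:** it bottomed out with the fingertips at 42.9 mm, against the 43 mm expected. The force rose to 19 N, and the last side picture shows that key flush and the other one raised.
- **Everything else:** the white tumbler, the white bottle and the blue look-alike stand where they were. The arm was clear, with no force on the tool. I did not look at the jar and lilac bottle again at the end, but the arm passed well clear of both and I felt no unexpected contact.
- **One slip:** while retreating from the key I moved about 55 mm sideways the wrong way, toward the orange tumbler. The fingertips were about 195 mm up, nothing was touched, and I moved back before the last check.

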